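# Turn the wheel by its spokes until the valve stem points straight up

## Task

The tyre on the small wheel on the bench stand has just been glued on and is to be pumped up next. With a fingertip, gently push spoke after spoke round, without gripping the wheel, until the valve is at the bottom of the rim and its stem points straight up at the hub, so that a pump head can be pressed down on it. Keep off the fresh tyre and the valve, and leave the tin, the spray can and the spanner where they are.

Things in the scene. Friction and masses are not known exactly. Their poses are not given: they have to be found in the camera images.
- stand: dark steel bench stand, bolted down: foot 150 x 120 x 8 mm, and a square post behind the wheel that carries its axle, so the wheel's front is free. Origin on the bench straight below the wheel's centre. Its x axis runs along the axle, away from the robot (within 0.25 rad of straight ahead); y to the left, z up
- hub (a point): centre of the wheel, half-way through its width, 165 mm above the bench; axes as the stand's. The wheel stands upright, facing the robot. Hub: radius 24 mm, 94 mm long; the fixed axle nut (radius 11 mm) ends 60 mm in front of the centre. Aluminium rim: inner radius 97 mm, 33 mm wide; the tyre clears the foot by 12 mm
- wheel (a joint): turn of the wheel, rad, growing clockwise as the robot sees it; no end stops or detents, either way will do. It drags a little: 2 N at 60 mm radius keeps it turning, and it stays where it is left. At 0 or a whole turn (6.283) the valve is at the bottom, its stem straight up, and the five spokes stand at 36, 108, 180, 252 and 324 degrees from the bottom
- spoke (a point): point in one of the five equal aluminium spokes, 70 mm from the wheel's centre at half its depth: the next spoke after the valve, 36 degrees from it clockwise as the robot sees it. Spokes run straight from hub to rim, 72 degrees apart; 15 mm thick at the hub, 12 at the rim; their front edges lie 44 mm before the wheel's mid-plane at the hub, 25 mm at radius 70, 13 mm at the rim
- valve: the tyre valve: a thin black-capped stem, 9 mm across, that stands 34 mm out of the inside of the rim, in the wheel's mid-plane, and points at the hub. Origin at its root on the inside of the rim, 97 mm from the wheel's centre; its z axis runs along the stem from the rim towards the hub
- tyre: the rubber tyre, freshly glued; origin at the wheel's centre, turning with the wheel; 290 mm across, its round section 40 mm thick (20 mm before and behind the wheel's mid-plane), from radius 105 to 145 mm
- bolt_tin: shallow open tin of bolts, 72 x 77 x 37 mm, standing loose on the bench to the right; origin at the middle of its underside
- spray_blue: blue spray can, 74 mm across and 141 mm tall, standing loose on the bench to the right; origin at the middle of its underside
- spanner: combination spanner, 37 x 218 x 9 mm, lying loose on the bench in front of the wheel to the left; origin at the middle of its underside, y axis along its length

How it is judged:
At the end, for the whole second after the job is handed in: The valve is at the bottom of the rim and its stem points straight up to within 0.12 rad (7 degrees), the wheel standing still (angle between valve's own z axis and vertical below 0.12 rad and velocity of joint wheel between -0.03 and 0.03 rad/s); the robot touches nothing.
It fails at once if the wheel is gripped or pushed roughly (more than 35 N between the fingers and the wheel) (contact force between the fingers and wheel above 35 N).
It fails at once if the freshly glued tyre is pushed or leaned on (more than 3 N) (contact force between any of the fingers, the arm and tyre above 3 N).
It fails at once if the valve stem is pushed (more than 2 N) (contact force between any of the fingers, the arm and valve above 2 N).
It fails at once if the tin, the spray can or the spanner is moved (more than 15 mm) or picked up (distance of any of bolt_tin, spray_blue, spanner from where it was at the start of the episode above 0.015 m).
It also fails if it takes over 51 s, if anything falls off the work surface, if the arm or the gripper's body presses on something with over 40 N, if the wrist force passes 120 N, or if a joint passes its speed limit or range.

## Robot

A 6-joint arm with a two-finger parallel gripper is mounted at the origin on the work surface; the furniture and walls round the work are solid. World frame = base frame: x ahead of the robot, y to its left, z up, the work surface at z = 0. Lengths are in m, angles in rad, forces in N, time in s.
With the tool pointing down it reaches from about 0.25 to 0.8 m from the base axis. Payload 8.5 kg.
Tool frame: the origin (TCP) lies midway between the tips of the shut fingers; the grasp point (between the pads) lies 19 mm behind it; z points along the fingers, y is the line along which they close (so a half turn about z gives the same grasp; the last joint's range is limited). The gripper opens to 85 mm and grips with 20 to 120 N. Pads are 22 mm wide; open, the fingers measure 114 mm over their backs; the gripper's body (76 mm by 85 mm) begins 54 mm behind the grasp point. The pads swing forward as they close: fully open they stand 13 mm farther back than shut.
Start: joints at [-1.153, 0.238, -0.013, 1.319, 0, 1.571], TCP at [0.213, -0.48, 0.231] pointing down, gripper open.
Joint ranges: [-2.66, 2.66], [-1.03, 1.9], [-1.14, 1.46], [-1.82, 2.27], [-1.45, 1.34], [-3.14, 3.14]. Speed limits (rad/s): [2.22, 2.22, 2.79, 3.14, 3.14, 3.14].

## Interface

Orientations are given as a unit quaternion [x, y, z, w].
In Python, from workcell import manip gives the robot as it stands.
- The arm moves only by the tool move_arm, never from a script. Its argument "moves" is a list of rows, each a list of 5 numbers: the shift along the world's x, y, z in m, then the turn about the world's z in degrees, then the opening in per cent of the stroke, from 0 (shut) to 100 (fully open). In form: [[dx, dy, dz, spin, hand], ...]. A call has 1 to 12 rows; each row shifts and turns the commanded pose from where the row before left it; what a row does not reach is not made up. A row lasts 1/10 s, in which the tool goes at most 50 mm and 8.59 degrees, less where a joint would pass 70% of its speed; a pose out of reach is approached as far as the arm can. A call with a gripper value outside its range is refused whole. The fingers move at their own pace and stop on an object; "grip_force" is the grip in N (left out, the last holds). Time passes only in rows, so rows that do not move let the fingers close. It gives the time, the measured TCP pose, the force, the opening and the grip force at its end, in the units of the state.
- manip.read_state(): the state, without advancing time (a new reading comes with each control period).
- manip.camera(name): name is "scene" or "top" or "wrist"; returns a dict with "image" (480x640x3 uint8, blue, green, red), "fx", "fy", "cx", "cy" (pixels), "world_to_cam" (4x4, takes a point from world to camera coordinates). Camera axes: x right, y up, looking along -z (the intrinsics and any distortion apply to the point x, -y, -z); pixel columns grow to the right and rows downward; lengths in m; the calibration is good to about 2 mm. A picture is of the moment at which its call begins. There is no depth.
- manip.close_job(): hands the job in; it is judged then, once.
The state is a dict: "time": time; "qpos": joint angles; "joint_velocities": joint speeds; "joint_torque": joint torques, N m; "ee_pos": TCP position; "eef_rot": TCP orientation; "ft_force": force on the tool from outside, world axes, zero at the start; "wrist_torque": the same for the moment, N m; "width": finger opening in m; "grasp_force": force on a finger pad.
Only numpy, scipy, OpenCV 4.12 (cv2) and the standard library are available. Lean on these libraries where they do the work, as an engineer would, in place of code of your own. Each camera call takes 0.05 s, during which the arm holds its last target. There are 200 camera calls.

## Working session

There is one attempt and no reset: what is moved stays moved. The work goes in short steps, Python scripts to look and compute and a tool call to move; the robot and the scene stay as the last step left them, time stands still between calls to the robot, and variables do not carry over. Pictures are saved under pics/ and viewed, at most 10 in all, crops included, and the job is handed in when it is done.

Besides the shell and the picture viewer there is one more tool, called after "Emit:" as a command line: name --pt "numbers of a row" for each row, then --argument value for the rest. move_arm: Moves the arm, as the interface text tells. Its arguments: {"type":"object","properties":{"moves":{"type":"array"},"grip_force":{"type":"number"}},"required":["moves"]}

```bash
mkdir -p pics; cat > h.py <<'E'
from workcell import manip
import numpy as np, cv2
def shot(n,f):
    c=manip.camera(n); cv2.imwrite('pics/'+f,c['image']); np.savez('pics/'+f+'.npz',**{k:np.array(v) for k,v in c.items() }); return c
def proj(c,p):
    q=(np.array(c['world_to_cam'])@np.append(p,1))[:3]
    return np.array([c['cx']+c['fx']*q[0]/-q[2], c['cy']+c['fy']*-q[1]/-q[2]])
def ray(c,u,v):
    W=np.linalg.inv(np.array(c['world_to_cam'])); d=W[:3,:3]@np.array([(u-c['cx'])/c['fx'],-(v-c['cy'])/c['fy'],-1]); return W[:3,3],d
E
python3 - <<'E'
from h import *
for n in('scene','top'):
    c=shot(n,n+'1.png'); print(n,[k for k in c], c['fx'],np.linalg.inv(c['world_to_cam']).round(3))
s=manip.read_state();print(s)
E
```

```text
scene ['image', 'fx', 'fy', 'cx', 'cy', 'world_to_cam'] 472.44088205642635 [[-0.727  0.487 -0.484  0.073]
 [-0.686 -0.495  0.533  0.495]
 [ 0.02   0.719  0.694  0.721]
 [ 0.     0.     0.     1.   ]]
top ['image', 'fx', 'fy', 'cx', 'cy', 'world_to_cam'] 599.1612161846242 [[-0.004  0.974 -0.226  0.232]
 [-1.    -0.004  0.003  0.073]
 [ 0.002  0.226  0.974  1.262]
 [ 0.     0.     0.     1.   ]]
{'time': 0.1, 'qpos': array([-1.15296292e+00,  2.38757604e-01, -1.41735600e-02,  1.31920435e+00,
        8.66979670e-06,  1.57080152e+00]), 'joint_velocities': array([ 0.00025903,  0.00011963,  0.00173259, -0.00287226, -0.00077784,
       -0.00069948]), 'joint_torque': array([-4.70010636e-04, -5.39722681e+01,  3.46998203e+01,  1.34624253e-02,
        3.98914574e-05, -3.21568585e-06]), 'ee_pos': array([ 0.21288471, -0.47948902,  0.2307212 ]), 'eef_rot': array([ 9.78256484e-01,  2.07397692e-01, -1.34634861e-04, -6.55932302e-04]), 'ft_force': array([0.21681588, 0.07190713, 0.31895397]), 'wrist_torque': array([ 0.02288671, -0.0317249 , -0.02128905]), 'grasp_force': 0.0, 'width': 0.08549454243543066}
```

View pics/scene1.png

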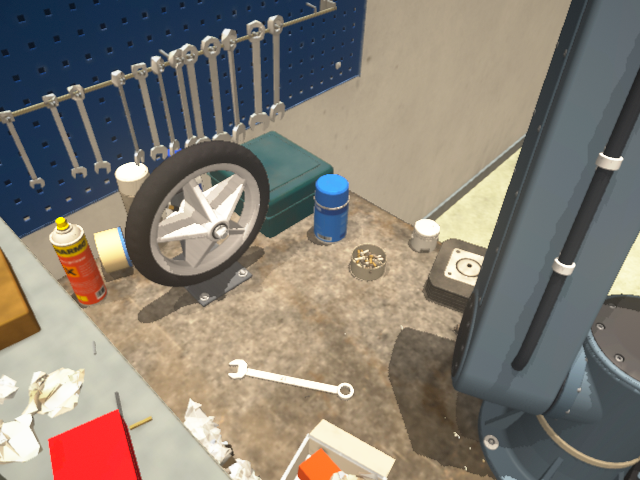

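View pics/top1.png

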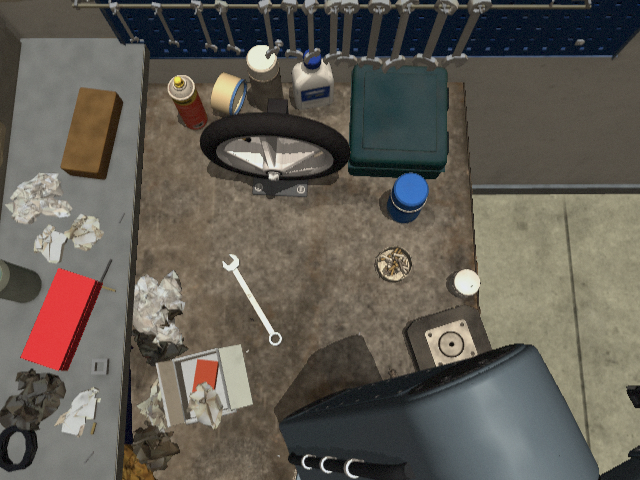

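The scene view shows the wheel at about (198,213) with its nut at (220,231). In the top view the nut is at (273,176). The blue can, the tin and the spanner are all clear of the wheel. I'll enlarge the wheel in both views.

```bash
python3 - <<'E'
from h import *
a=cv2.imread('pics/scene1.png')[135:310,115:280]; b=cv2.imread('pics/top1.png')[100:205,195:355]
a=cv2.resize(a,None,fx=3.4,fy=3.4,interpolation=cv2.INTER_CUBIC)[:595]
b=cv2.resize(b,None,fx=1.45,fy=1.45,interpolation=cv2.INTER_CUBIC)
o=np.zeros((600,800,3),np.uint8);o[:a.shape[0],:a.shape[1]]=a;o[:b.shape[0],565:565+b.shape[1]]=b
cv2.imwrite('pics/z1.png',o)
cs=np.load('pics/scene1.png.npz');ct=np.load('pics/top1.png.npz')
o1,d1=ray(cs,220,231);o2,d2=ray(ct,273,176)
A=np.c_[d1,-d2];t=np.linalg.lstsq(A,o2-o1,rcond=None)[0];print(o1+t[0]*d1,o2+t[1]*d2)
# foot corners on z=.008 from top
for u,v in [(252,186),(308,184),(311,194),(254,196),(258,188),(302,188)]:
    p,d=ray(ct,u,v);print(u,v,(p+d*(.008-p[2])/d[2]).round(3))
for n,u,v,z in [('tin',394,264,.02),('can',408,185,.141),('sp1',232,262,.009),('sp2',276,339,.009)]:
    p,d=ray(ct,u,v);print(n,(p+d*(z-p[2])/d[2]).round(3))
E
```

```text
[0.59369322 0.16262968 0.17313287] [0.5926278  0.16167325 0.17270184]
252 186 [0.624 0.221 0.008]
308 184 [0.629 0.098 0.008]
311 194 [0.606 0.092 0.008]
254 196 [0.602 0.216 0.008]
258 188 [0.62  0.208 0.008]
302 188 [0.619 0.111 0.008]
tin [ 0.448 -0.083  0.02 ]
can [ 0.584 -0.1    0.141]
sp1 [0.456 0.259 0.009]
sp2 [0.295 0.164 0.009]
```

View pics/z1.png

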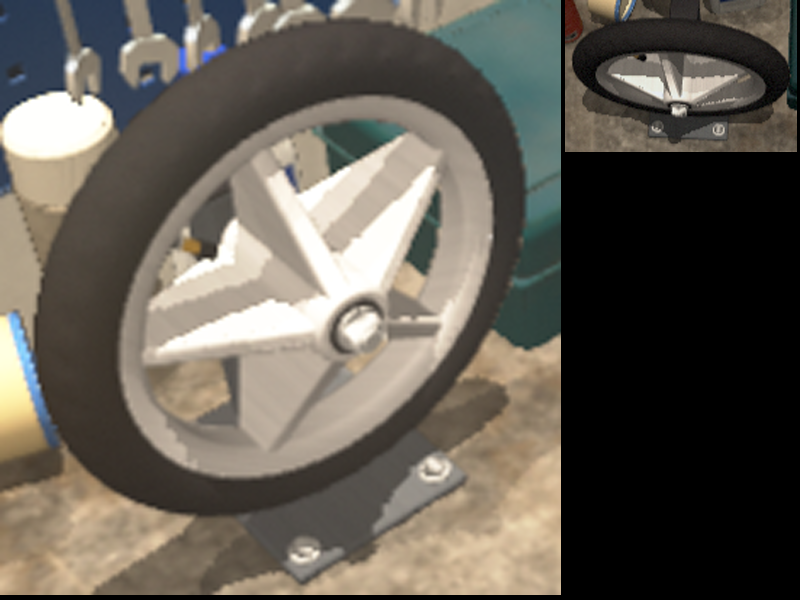

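```bash
python3 - <<'E'
from h import *
cs=np.load('pics/scene1.png.npz');ct=np.load('pics/top1.png.npz')
for yaw in(0,.03,.08):
  ax=np.array([np.cos(yaw),np.sin(yaw),0]);ay=np.array([-ax[1],ax[0],0])
  H=np.array([.593,.162,.165])+.06*ax
  print(yaw,H, 'hubnut px',proj(cs,H-.06*ax),proj(ct,H-.06*ax))
  def pl(c,u,v,off):
    o,d=ray(c,u,v);P=H-off*ax;p=o+d*((P-o)@ax)/(d@ax)-H
    return np.degrees(np.arctan2(p@ay,-p[2])).round(1),np.hypot(p@ay,p[2]).round(4)
  for u,v in [(440,160),(145,358),(270,450),(440,325),(255,165)]: print(' spoke',pl(cs,115+u/3.4,135+v/3.4,.013))
  print(' valve',pl(cs,115+200/3.4,135+247/3.4,0),pl(ct,195+(641-565)/1.45,100+57/1.45,0))
E
```

```text
0 [0.653 0.162 0.165] hubnut px [221.10117528 234.50222723] [273.14203648 177.0812275 ]
 spoke (np.float64(-110.6), np.float64(0.1034))
 spoke (np.float64(100.5), np.float64(0.0934))
 spoke (np.float64(23.4), np.float64(0.0964))
 spoke (np.float64(-48.2), np.float64(0.1137))
 spoke (np.float64(171.9), np.float64(0.0917))
 valve (np.float64(139.2), np.float64(0.0671)) (np.float64(133.6), np.float64(0.063))
0.03 [0.652973   0.16379973 0.165     ] hubnut px [221.10117528 234.50222723] [273.14203648 177.0812275 ]
 spoke (np.float64(-108.5), np.float64(0.106))
 spoke (np.float64(102.1), np.float64(0.0938))
 spoke (np.float64(23.3), np.float64(0.0949))
 spoke (np.float64(-48.2), np.float64(0.1181))
 spoke (np.float64(172.7), np.float64(0.0919))
 valve (np.float64(140.5), np.float64(0.0673)) (np.float64(137.1), np.float64(0.0638))
0.08 [0.6528081  0.16679488 0.165     ] hubnut px [221.10117528 234.50222723] [273.14203648 177.0812275 ]
 spoke (np.float64(-104.9), np.float64(0.1111))
 spoke (np.float64(104.8), np.float64(0.0947))
 spoke (np.float64(23.1), np.float64(0.0924))
 spoke (np.float64(-48.3), np.float64(0.1262))
 spoke (np.float64(173.9), np.float64(0.0921))
 valve (np.float64(142.7), np.float64(0.0676)) (np.float64(142.4), np.float64(0.0654))
```

The valve shows as a dark cap at the upper left. It is about 135° clockwise from the bottom, and the spokes stand near 27, 99, 171, 243 and 315°. My plan is to keep the hand open and turn it so one finger leads along the axle. That finger will push the top spokes to the left (anticlockwise) in two strokes, staying in front of the tyre plane.

Emit:
move_arm --pt "0.014 0.031 0 3.35 100" --pt "0.014 0.031 0 3.35 100" --pt "0.014 0.031 0 3.35 100" --pt "0.014 0.031 0 3.35 100" --pt "0.014 0.031 0 3.35 100" --pt "0.014 0.031 0 3.35 100" --pt "0.014 0.031 0 3.35 100" --pt "0.014 0.031 0 3.35 100" --pt "0.014 0.031 0 3.35 100" --pt "0.014 0.031 0 3.35 100"

```text
time: 1.1
ee_pos: [0.3532, -0.1684, 0.2312]
eef_rot: [0.876, 0.482, -0.0, -0.0]
ft_force: [-0.1, -1.2, -1.3]
width: 0.0851
grasp_force: 0.0
```

Emit:
move_arm --pt "0.014 0.031 0 3.35 100" --pt "0.014 0.031 0 3.35 100" --pt "0.014 0.031 0 3.35 100" --pt "0.014 0.031 0 3.35 100" --pt "0.014 0.031 0 3.35 100" --pt "0.014 0.031 0 3.35 100" --pt "0.014 0.031 0 3.35 100" --pt "0.014 0.031 0 3.35 100" --pt "0.014 0.031 0 3.35 100" --pt "0.014 0.031 0 3.35 100" --pt "0 0 0 0 100"

```text
time: 2.2
ee_pos: [0.4942, 0.1432, 0.2304]
eef_rot: [0.7, 0.715, 0.0, -0.0]
ft_force: [-0.5, 0.0, 0.0]
width: 0.0853
grasp_force: 0.0
```

```bash
python3 - <<'E'
from h import *
s=manip.read_state();print({k:np.round(s[k],3) for k in('time','ee_pos','eef_rot','ft_force','qpos')})
a=shot('scene','s2.png')['image'][100:310,110:310]; b=shot('top','t2.png')['image'][90:290,190:390];w=shot('wrist','w2.png')['image']
o=np.zeros((600,800,3),np.uint8)
o[:420,:400]=cv2.resize(a,None,fx=2,fy=2);o[:400,400:]=cv2.resize(b,None,fx=2,fy=2);o[420:,:240]=cv2.resize(w,(240,180))
cv2.imwrite('pics/z2.png',o)
E
```

```text
{'time': np.float64(2.2), 'ee_pos': array([0.494, 0.143, 0.23 ]), 'eef_rot': array([ 0.7  ,  0.715,  0.   , -0.   ]), 'ft_force': array([-0.45 ,  0.005,  0.014]), 'qpos': array([ 2.820e-01,  2.210e-01, -3.900e-02,  1.311e+00,  1.000e-03,
        1.831e+00])}
```

View pics/z2.png

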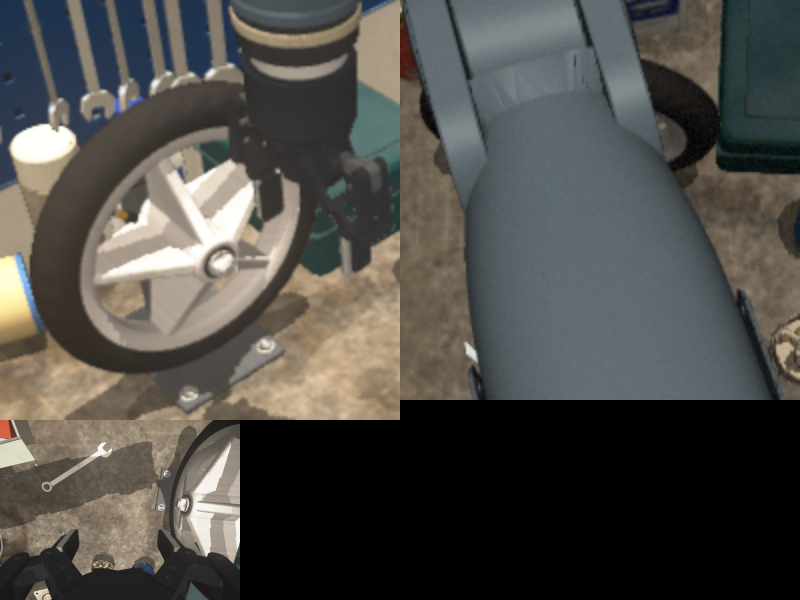

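The scene crop shows the open hand in front of the wheel's right half. The leading fingertip is at crop (265,215) and its knuckle, at (235,140), sticks out further towards the wheel. I'll measure that overhang.

```bash
python3 - <<'E'
from h import *
c=np.load('pics/s2.png.npz')
t=manip.read_state()['ee_pos']
for n,u,v in [('tipL_out',256,212),('tipL_bot',268,220),('tipL_in',284,200),('knuckL_top',228,100),('kn_bot',232,150),('fing_mid_out',256,180),('knuckR',396,200),('tipR_out',370,265),('tipR_bot',352,272),('bodyL',246,120),('bodyR',354,130)]:
    o,d=ray(c,110+u/2,100+v/2)
    for yy in(t[1]+.011,t[1]-.011):
        p=o+d*(yy-o[1])/d[1];print(n,((p-t)*1000).round(0))
img=c['image'];cv2.imwrite('pics/z3.png',cv2.resize(img[100:250,190:320],None,fx=4.5,fy=4,interpolation=cv2.INTER_CUBIC))
E
```

```text
tipL_out [57. 11. 16.]
tipL_out [ 88. -11. -14.]
tipL_bot [43. 11. 16.]
tipL_bot [ 72. -11. -14.]
tipL_in [20. 11. 49.]
tipL_in [ 49. -11.  20.]
knuckL_top [ 75.  11. 110.]
knuckL_top [107. -11.  86.]
kn_bot [78. 11. 65.]
kn_bot [110. -11.  37.]
fing_mid_out [52. 11. 50.]
fing_mid_out [ 82. -11.  22.]
knuckR [-94.  11. 113.]
knuckR [-73. -11.  89.]
tipR_out [-70.  11.  41.]
tipR_out [-47. -11.  12.]
tipR_bot [-51.  11.  22.]
tipR_bot [-28. -11.  -8.]
bodyL [ 56.  11. 102.]
bodyL [ 86. -11.  77.]
bodyR [-57.  11. 148.]
bodyR [-34. -11. 126.]
```

View pics/z3.png

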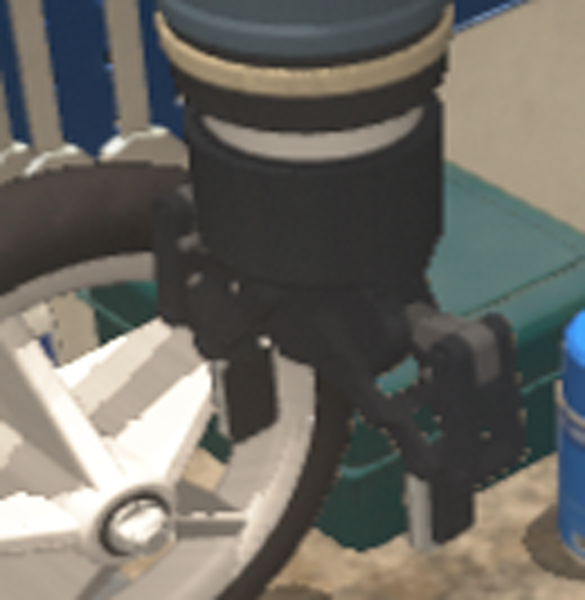

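The knuckle overhangs the fingertip by about 17 mm, so the tip can only reach the spokes close to the hub. Spinning the tool about 45° puts a tip corner in the lead and cuts that overhang to about 12 mm. I'll spin it and check the profile.

Emit:
move_arm --pt "0 0 0 8.5 100" --pt "0 0 0 8.5 100" --pt "0 0 0 8.5 100" --pt "0 0 0 8.5 100" --pt "0 0 0 8.5 100" --pt "0 0 0 0 100" --pt "0 0 0 0 100"

```text
time: 3.05
ee_pos: [0.4927, 0.1394, 0.2315]
eef_rot: [0.398, 0.917, -0.0, 0.0]
ft_force: [-0.2, -0.4, 1.0]
width: 0.0857
grasp_force: 0.0
```

```bash
python3 - <<'E'
from h import *
s=manip.read_state();print({k:np.round(s[k],3) for k in('time','ee_pos','eef_rot','ft_force','qpos')})
c=shot('scene','s3.png')
cv2.imwrite('pics/z4.png',cv2.resize(c['image'][100:250,180:310],None,fx=4.5,fy=4,interpolation=cv2.INTER_CUBIC))
E
```

```text
{'time': np.float64(3.05), 'ee_pos': array([0.493, 0.139, 0.231]), 'eef_rot': array([ 0.398,  0.917, -0.   ,  0.   ]), 'ft_force': array([-0.174, -0.379,  1.022]), 'qpos': array([ 0.276,  0.216, -0.043,  1.312, -0.   ,  1.094])}
```

View pics/z4.png

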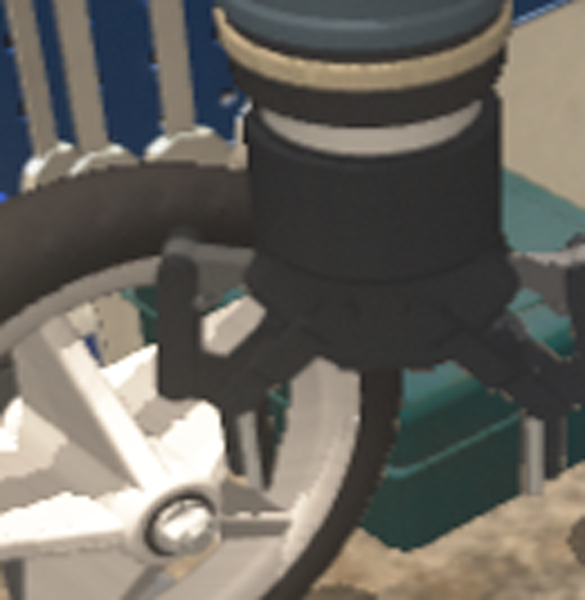

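This is a clean profile. The leading finger's elbow link has its outer edge at crop x=158, rows 240–400. The slim tip spans x of about 228–262, with its bottom at (255,488).

```bash
python3 - <<'E'
from h import *
c=np.load('pics/s3.png.npz');t=manip.read_state()['ee_pos'];th=np.radians(43.1)
r=np.array([np.cos(th),np.sin(th),0]);n=np.array([-r[1],r[0],0])
for nm,u,v in [('elbow top',158,245),('elbow bot',158,395),('tip back hi',226,425),('tip back lo',238,485),('tip bot',255,490),('tip in lo',268,487),('bodyL',247,160),('bodyLlow',247,275)]:
  for off in (.011,0,-.011):
    o,d=ray(c,180+u/4.5,100+v/4);p=o+d*((t+off*n-o)@n)/(d@n)-t
    print(nm,off,'rad %.0f z %.0f'%(1000*p@r,1000*p[2]))
g=cv2.cvtColor(c['image'],cv2.COLOR_BGR2GRAY)
for v in (205,212,216,219,221): print(v,g[v,225:246])
E
```

```text
elbow top 0.011 rad 65 z 127
elbow top 0 rad 67 z 119
elbow top -0.011 rad 70 z 112
elbow bot 0.011 rad 73 z 62
elbow bot 0 rad 76 z 54
elbow bot -0.011 rad 79 z 45
tip back hi 0.011 rad 53 z 49
tip back hi 0 rad 55 z 40
tip back hi -0.011 rad 57 z 31
tip back lo 0.011 rad 52 z 20
tip back lo 0 rad 54 z 10
tip back lo -0.011 rad 56 z 1
tip bot 0.011 rad 46 z 17
tip bot 0 rad 48 z 8
tip bot -0.011 rad 51 z -2
tip in lo 0.011 rad 42 z 19
tip in lo 0 rad 44 z 9
tip in lo -0.011 rad 46 z -0
bodyL 0.011 rad 35 z 160
bodyL 0 rad 37 z 153
bodyL -0.011 rad 39 z 146
bodyLlow 0.011 rad 39 z 115
bodyLlow 0 rad 42 z 107
bodyLlow -0.011 rad 44 z 100
205 [253 253 253 241  60  59  60  86 129 144 138 105  53  48  65  82  56  57
  94 146 159]
212 [255 255 255 255 225  58  60  59  91 139 148 132  86  50  48  53  98 154
 167 167 166]
216 [255 255 239 198 187 130  60  61  71 111 149 150 129  55  50  78 135 167
 167 168 168]
219 [241 227 202 200 184 142 154 153 159 157 150 150 135  83  58 113 169 170
 169 169 169]
221 [175 184 187 166 119 115 115 121 134 147 146 144 136  99  82 139 169 169
 169 170 171]
```

Emit:
move_arm --pt "0 -0.003 -0.02 0 100" --pt "0 -0.003 -0.02 0 100" --pt "0.01 0 -0.02 0 100" --pt "0.02 0 0 0 100" --pt "0.02 0 0 0 100" --pt "0 0 0 0 100" --pt "0 0 0 0 100"

```text
time: 3.8
ee_pos: [0.5426, 0.1339, 0.171]
eef_rot: [0.396, 0.918, -0.0, -0.0]
ft_force: [0.5, -0.2, 0.7]
width: 0.0856
grasp_force: 0.0
```

```bash
python3 - <<'E'
from h import *
s=manip.read_state();print({k:np.round(s[k],4) for k in('time','ee_pos','ft_force')})
c=shot('scene','s4.png');w=shot('wrist','w4.png')
o=np.zeros((600,800,3),np.uint8);o[:,:400]=cv2.resize(c['image'][130:280,160:260],None,fx=4,fy=4,interpolation=cv2.INTER_CUBIC)
o[:300,400:]=cv2.resize(w['image'],(400,300),interpolation=cv2.INTER_AREA);cv2.imwrite('pics/z5.png',o)
E
```

```text
{'time': np.float64(3.8), 'ee_pos': array([0.5426, 0.1339, 0.171 ]), 'ft_force': array([ 0.5329, -0.1505,  0.6581])}
```

View pics/z5.png

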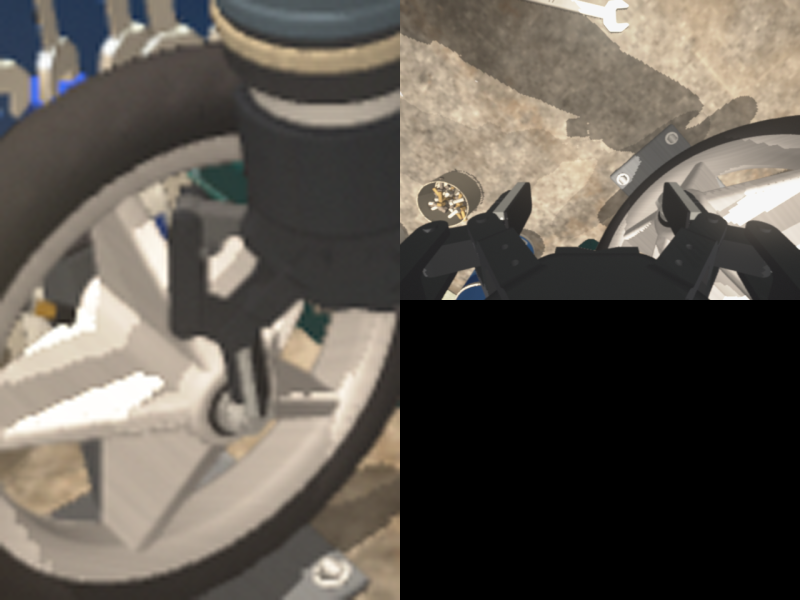

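The tip is just in front of the hub face, beside the nut at crop (262,412). The valve cap is at (58,310), upper left. I'll feel forward for the hub face.

Emit:
move_arm --pt "0.002 0 0 0 100" --pt "0.002 0 0 0 100" --pt "0.002 0 0 0 100"

```text
time: 4.2
ee_pos: [0.549, 0.1343, 0.1715]
eef_rot: [0.395, 0.919, 0.0, 0.0]
ft_force: [0.3, -0.2, -0.4]
width: 0.0854
grasp_force: 0.0
```

Emit:
move_arm --pt "0.002 0 0 0 100" --pt "0.002 0 0 0 100" --pt "0 0 0 0 100"

```text
time: 4.5
ee_pos: [0.5533, 0.1342, 0.1712]
eef_rot: [0.395, 0.919, -0.0, -0.0]
ft_force: [-0.3, 0.9, -0.1]
width: 0.0852
grasp_force: 0.0
```

Emit:
move_arm --pt "0.001 0 0 0 100" --pt "0.001 0 0 0 100" --pt "0 0 0 0 100"

```text
time: 4.8
ee_pos: [0.5551, 0.1342, 0.1712]
eef_rot: [0.395, 0.919, -0.0, -0.0]
ft_force: [-0.1, 0.9, -0.1]
width: 0.0854
grasp_force: 0.0
```

Emit:
move_arm --pt "0.001 0 0 0 100" --pt "0.001 0 0 0 100" --pt "0 0 0 0 100"

```text
time: 5.1
ee_pos: [0.5571, 0.1342, 0.1713]
eef_rot: [0.395, 0.919, -0.0, -0.0]
ft_force: [0.5, 0.6, 0.1]
width: 0.0855
grasp_force: 0.0
```

Emit:
move_arm --pt "0.001 0 0 0 100" --pt "0 0 0 0 100"

```text
time: 5.3
ee_pos: [0.5581, 0.1342, 0.1713]
eef_rot: [0.395, 0.919, -0.0, -0.0]
ft_force: [0.3, 0.9, -0.1]
width: 0.0853
grasp_force: 0.0
```

Emit:
move_arm --pt "0.001 0 0 0 100" --pt "0 0 0 0 100"

```text
time: 5.5
ee_pos: [0.5591, 0.1342, 0.1713]
eef_rot: [0.395, 0.919, -0.0, 0.0]
ft_force: [0.7, -0.7, -0.3]
width: 0.0852
grasp_force: 0.0
```

Emit:
move_arm --pt "0.001 0 0 0 100" --pt "0 0 0 0 100"

```text
time: 5.7
ee_pos: [0.5601, 0.1342, 0.1713]
eef_rot: [0.395, 0.919, -0.0, 0.0]
ft_force: [0.0, 0.2, 0.7]
width: 0.0854
grasp_force: 0.0
```

Emit:
move_arm --pt "0.001 0 0 0 100" --pt "0 0 0 0 100"

```text
time: 5.9
ee_pos: [0.5608, 0.1342, 0.1712]
eef_rot: [0.395, 0.919, -0.0, -0.0]
ft_force: [-1.3, -0.0, -0.1]
width: 0.0853
grasp_force: 0.6
```

Emit:
move_arm --pt "0.001 0 0 0 100" --pt "0 0 0 0 100"

```text
time: 6.1
ee_pos: [0.5611, 0.1342, 0.1711]
eef_rot: [0.395, 0.919, -0.0, -0.001]
ft_force: [-5.2, 0.0, 2.1]
width: 0.0851
grasp_force: 2.4
```

```bash
python3 - <<'E'
from h import *
s=manip.read_state();print({k:np.round(s[k],3) for k in('ft_force','wrist_torque','joint_torque','qpos')})
E
```

```text
{'ft_force': array([-5.173,  0.046,  2.082]), 'wrist_torque': array([0.029, 0.923, 0.097]), 'joint_torque': array([ -0.823, -60.582,  35.578,  -1.977,  -0.368,   0.127]), 'qpos': array([ 0.235,  0.353, -0.005,  1.214,  0.   ,  1.047])}
```

The torque lever of about 0.197 m suggests the contact is at the tip, on the hub face, so the wheel's mid-plane is near x≈0.653. I'll back off, move to the right of the top spoke and come forward again.

Emit:
move_arm --pt "-0.017 0 0 0 100" --pt "0 -0.01 0.011 0 100" --pt "0.01 0 0 0 100" --pt "0.005 0 0 0 100" --pt "0.003 0 0 0 100" --pt "0 0 0 0 100"

```text
time: 6.7
ee_pos: [0.5637, 0.1242, 0.1818]
eef_rot: [0.395, 0.919, -0.0, -0.0]
ft_force: [-0.1, 0.7, 0.2]
width: 0.0852
grasp_force: 0.0
```

Emit:
move_arm --pt "0.002 0 0 0 100" --pt "0 0 0 0 100"

```text
time: 6.9
ee_pos: [0.5651, 0.1243, 0.182]
eef_rot: [0.395, 0.919, -0.0, -0.0]
ft_force: [-0.6, 0.0, 0.4]
width: 0.0854
grasp_force: 0.0
```

Emit:
move_arm --pt "0.001 0 0 0 100" --pt "0.001 0 0 0 100" --pt "0 0 0 0 100"

```text
time: 7.2
ee_pos: [0.567, 0.1242, 0.1823]
eef_rot: [0.395, 0.919, -0.0, -0.0]
ft_force: [-0.7, 0.3, 0.0]
width: 0.0854
grasp_force: 0.0
```

Emit:
move_arm --pt "0 0.002 0 0 100" --pt "0 0.002 0 0 100" --pt "0 0.002 0 0 100" --pt "0 0.002 0 0 100"

```text
time: 7.6
ee_pos: [0.5669, 0.1324, 0.1823]
eef_rot: [0.395, 0.919, -0.0, -0.0]
ft_force: [-1.8, -3.4, 0.5]
width: 0.0854
grasp_force: 1.2
```

Emit:
move_arm --pt "0 0.002 0 0 100" --pt "0 0.002 0 0 100" --pt "0 0.002 0 0 100"

```text
time: 7.9
ee_pos: [0.5667, 0.1383, 0.1821]
eef_rot: [0.395, 0.919, -0.0, -0.0]
ft_force: [-3.3, -0.5, -0.4]
width: 0.0852
grasp_force: 1.3
```

```bash
python3 - <<'E'
from h import *
s=manip.read_state();print({k:np.round(s[k],3) for k in('ee_pos','ft_force','wrist_torque')})
c=shot('scene','s6.png')
cv2.imwrite('pics/z6.png',cv2.resize(c['image'][130:280,140:270],None,fx=4.5,fy=4,interpolation=cv2.INTER_CUBIC))
E
```

```text
{'ee_pos': array([0.567, 0.138, 0.182]), 'ft_force': array([-3.316, -0.46 , -0.432]), 'wrist_torque': array([-0.229,  0.631,  0.036])}
```

View pics/z6.png

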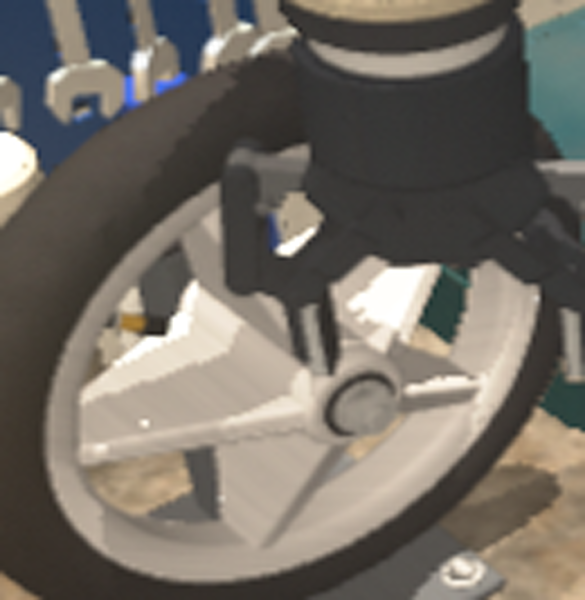

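The top spoke gave about 5° and then the tip rode over its front edge, because it was engaged only about 1 mm. That fits the first touch having been on the hub face, so I can safely go about 3.5 mm deeper.

Emit:
move_arm --pt "-0.01 0 0 0 100" --pt "0 -0.014 -0.001 0 100" --pt "0.008 0 0 0 100" --pt "0.003 0 0 0 100" --pt "0.001 0 0 0 100" --pt "0 0 0 0 100"

```text
time: 8.55
ee_pos: [0.5693, 0.1242, 0.1811]
eef_rot: [0.395, 0.919, 0.0, -0.0]
ft_force: [-0.3, -0.1, 0.6]
width: 0.0856
grasp_force: 0.0
```

Emit:
move_arm --pt "0.001 0 0 0 100" --pt "0.001 0 0 0 100" --pt "0 0 0 0 100"

```text
time: 8.85
ee_pos: [0.571, 0.1243, 0.1812]
eef_rot: [0.395, 0.919, -0.0, -0.0]
ft_force: [-0.3, -0.2, -0.2]
width: 0.0855
grasp_force: 0.0
```

Emit:
move_arm --pt "0 0.004 0 0 100" --pt "0 0.003 0 0 100" --pt "0 0.003 0 0 100"

```text
time: 9.15
ee_pos: [0.5707, 0.1341, 0.1812]
eef_rot: [0.395, 0.919, -0.0, -0.0]
ft_force: [-1.5, -3.8, 0.1]
width: 0.0854
grasp_force: 1.3
```

Emit:
move_arm --pt "0 0.002 0 0 100" --pt "0 0.002 0 0 100" --pt "0 0 0 0 100"

```text
time: 9.45
ee_pos: [0.571, 0.1387, 0.1812]
eef_rot: [0.395, 0.919, 0.0, -0.0]
ft_force: [-1.8, -0.9, 1.1]
width: 0.0855
grasp_force: 0.5
```

Emit:
move_arm --pt "0 0.004 0 0 100" --pt "0 0.004 -0.001 0 100" --pt "0 0.004 -0.002 0 100" --pt "0 0 0 0 100"

```text
time: 9.85
ee_pos: [0.5711, 0.151, 0.1781]
eef_rot: [0.395, 0.919, 0.0, -0.0]
ft_force: [-0.9, -0.3, -0.5]
width: 0.0855
grasp_force: 0.0
```

```bash
python3 - <<'E'
from h import *
s=manip.read_state();print({k:np.round(s[k],3) for k in('ee_pos','ft_force','wrist_torque')})
c=shot('scene','s7.png')
cv2.imwrite('pics/z7.png',cv2.resize(c['image'][130:280,140:270],None,fx=4.5,fy=4,interpolation=cv2.INTER_CUBIC))
E
```

```text
{'ee_pos': array([0.571, 0.151, 0.178]), 'ft_force': array([-0.944, -0.254, -0.51 ]), 'wrist_torque': array([ 0.031,  0.   , -0.041])}
```

View pics/z7.png

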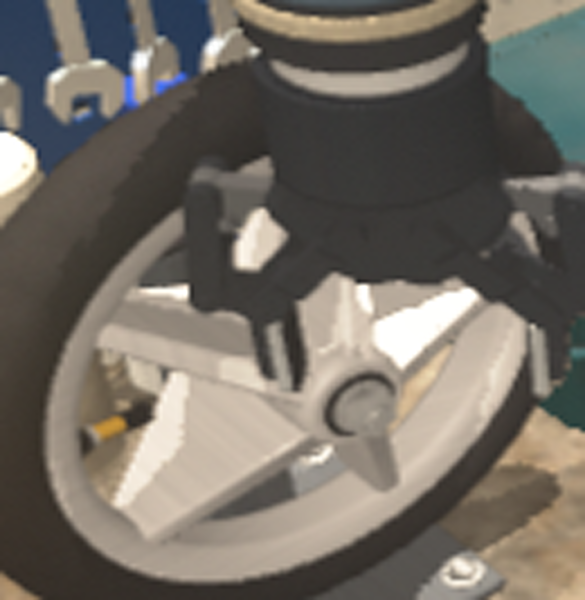

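The wheel has turned a good way and coasted on. The valve is now at the left, at crop (110,425). The spoke tips are at (100,340), (150,540), (390,485) and (475,290).

```bash
cat > ang.py <<'E'
from h import *
H=np.array([.654,.163,.165])
def pl(c,u,v,off):
    o,d=ray(c,u,v);p=o+d*((H[0]-off-o[0])/d[0])-H
    return np.degrees(np.arctan2(p[1],-p[2])).round(1),np.hypot(p[1],p[2]).round(4)
E
python3 - <<'E'
from ang import *
c=np.load('pics/s7.png.npz')
for u,v in [(100,340),(150,540),(390,485),(478,290)]: print(pl(c,140+u/4.5,130+v/4,.013))
print('valve',pl(c,140+150/4.5,130+408/4,0),pl(c,140+115/4.5,130+430/4,0))
# also check with old pictures
c=np.load('pics/scene1.png.npz');print(pl(c,115+200/3.4,135+247/3.4,0))
E
```

```text
(np.float64(129.7), np.float64(0.0928))
(np.float64(54.3), np.float64(0.0929))
(np.float64(-20.9), np.float64(0.1076))
(np.float64(-82.9), np.float64(0.0987))
valve (np.float64(92.6), np.float64(0.0539)) (np.float64(90.2), np.float64(0.0701))
(np.float64(139.6), np.float64(0.0655))
```

The valve is at about 92°, so 92° remain: 20° more on this spoke, then a full 72° stroke on the next one.

Emit:
move_arm --pt "0 0.003 -0.001 0 100" --pt "0 0.003 -0.002 0 100" --pt "0 0.003 -0.002 0 100" --pt "0 0.003 -0.002 0 100" --pt "0 0 0 0 100"

```text
time: 10.4
ee_pos: [0.5708, 0.1628, 0.1708]
eef_rot: [0.395, 0.919, -0.0, -0.0]
ft_force: [-0.5, 0.6, 0.2]
width: 0.0855
grasp_force: 0.4
```

```bash
python3 - <<'E'
from ang import *
s=manip.read_state();print({k:np.round(s[k],3) for k in('ee_pos','ft_force')})
c=shot('scene','s8.png');im=c['image'].astype(int)
# gold ring of the valve
b,g,r=im[...,0],im[...,1],im[...,2]
m=((r>150)&(r-b>70)&(g-b>30)).astype(np.uint8);m[:, :145]=0;m[:,262:]=0;m[:150]=0;m[285:]=0
n,l,st,ce=cv2.connectedComponentsWithStats(m)
for i in range(1,n):
    if st[i,4]>3: print(ce[i].round(1),st[i,4],pl(c,*ce[i],0))
d=np.load('pics/s7.png.npz')['image'].astype(int);print(d[236,160:175].tolist())
E
```

```text
{'ee_pos': array([0.571, 0.163, 0.171]), 'ft_force': array([-0.485,  0.639,  0.162])}
[166.4 243.6] 26 (np.float64(79.6), np.float64(0.0726))
[[98, 125, 146], [62, 128, 168], [59, 136, 181], [57, 144, 193], [58, 146, 197], [58, 146, 196], [55, 141, 190], [55, 123, 164], [47, 67, 83], [41, 48, 53], [52, 60, 69], [79, 94, 108], [141, 161, 177], [206, 225, 235], [216, 230, 241]]
```

Emit:
move_arm --pt "0 0.003 -0.003 0 100" --pt "0 0.002 -0.003 0 100" --pt "0 0.001 -0.003 0 100" --pt "0 0 -0.002 0 100" --pt "0 0 0 0 100"

```text
time: 10.95
ee_pos: [0.5709, 0.1688, 0.1599]
eef_rot: [0.395, 0.919, 0.0, -0.0]
ft_force: [-1.6, 3.1, 0.3]
width: 0.0852
grasp_force: 1.3
```

```bash
cat > val.py <<'E'
from ang import *
def val(f):
    s=manip.read_state();print({k:np.round(s[k],3) for k in('time','ee_pos','ft_force')})
    c=shot('scene',f);im=c['image'].astype(int)
    b,g,r=im[...,0],im[...,1],im[...,2]
    m=((r>110)&(r-b>60)&(g-b>30)).astype(np.uint8);m[:, :145]=0;m[:,262:]=0;m[:150]=0;m[290:]=0
    n,l,st,ce=cv2.connectedComponentsWithStats(m)
    for i in range(1,n):
        if st[i,4]>3: print(ce[i].round(1),st[i,4],pl(c,*ce[i],0))
    return c
E
python3 -c "
from val import *
val('s9.png')"
```

```text
{'time': np.float64(10.95), 'ee_pos': array([0.571, 0.169, 0.16 ]), 'ft_force': array([-1.636,  3.124,  0.292])}
[194.9 150.9] 10 (np.float64(-173.1), np.float64(0.1345))
[205.5 152. ] 4 (np.float64(-163.9), np.float64(0.1277))
[233.  219.1] 7 (np.float64(-57.5), np.float64(0.0855))
[256.9 243.1] 35 (np.float64(-40.5), np.float64(0.1925))
[219.  242.2] 4 (np.float64(-22.0), np.float64(0.0872))
[172.6 250.9] 38 (np.float64(60.6), np.float64(0.0735))
[147.1 282.5] 34 (np.float64(60.2), np.float64(0.1435))
```

The valve is at 60.6°. I'll retreat and engage the next top spoke, now at about 169°, from the same spot as before.

Emit:
move_arm --pt "-0.01 0 0.001 0 100" --pt "-0.012 0 0.01 0 100" --pt "0 -0.02 0.01 0 100" --pt "0 -0.025 0 0 100" --pt "0.01 0 0 0 100" --pt "0.006 0 0 0 100" --pt "0.003 0 0 0 100" --pt "0.002 0 0 0 100" --pt "0.001 0 0 0 100" --pt "0 0 0 0 100"

```text
time: 12.0
ee_pos: [0.5703, 0.1238, 0.1811]
eef_rot: [0.395, 0.919, -0.0, -0.001]
ft_force: [-4.8, -0.3, 2.4]
width: 0.0851
grasp_force: 1.4
```

Emit:
move_arm --pt "0 0.003 0 0 100" --pt "0 0.003 0 0 100" --pt "0 0.002 0 0 100" --pt "0 0.002 0 0 100" --pt "0 0.002 0 0 100" --pt "0 0.002 0 0 100" --pt "0 0.002 0 0 100" --pt "0 0 0 0 100"

```text
time: 12.8
ee_pos: [0.5712, 0.1397, 0.1814]
eef_rot: [0.395, 0.919, 0.0, 0.0]
ft_force: [-0.8, -0.8, -0.2]
width: 0.0849
grasp_force: 0.6
```

```bash
python3 -c "
from val import *
val('s10.png')"
```

```text
{'time': np.float64(12.8), 'ee_pos': array([0.571, 0.14 , 0.181]), 'ft_force': array([-0.839, -0.813, -0.198])}
[230.2 230.5] 6 (np.float64(-41.9), np.float64(0.0928))
[256.6 243. ] 35 (np.float64(-40.5), np.float64(0.1915))
[184.6 255.7] 23 (np.float64(35.0), np.float64(0.0765))
[147.2 282.5] 32 (np.float64(60.1), np.float64(0.1434))
```

Emit:
move_arm --pt "0 0.003 -0.001 0 100" --pt "0 0.003 -0.001 0 100" --pt "0 0.003 -0.001 0 100" --pt "0 0.003 -0.001 0 100" --pt "0 0.003 -0.001 0 100" --pt "0 0 0 0 100"

```text
time: 13.45
ee_pos: [0.5708, 0.1551, 0.176]
eef_rot: [0.395, 0.919, 0.0, -0.0]
ft_force: [-0.5, 1.1, 0.6]
width: 0.0854
grasp_force: 0.5
```

```bash
python3 -c "
from val import *
val('s11.png')"
```

```text
{'time': np.float64(13.45), 'ee_pos': array([0.571, 0.155, 0.176]), 'ft_force': array([-0.477,  1.102,  0.59 ])}
[231.5 226.9] 33 (np.float64(-46.7), np.float64(0.0911))
[256.7 242.9] 38 (np.float64(-40.6), np.float64(0.1914))
[198.6 254.8] 19 (np.float64(11.1), np.float64(0.0823))
[147.4 282.5] 33 (np.float64(60.0), np.float64(0.1434))
```

```bash
python3 - <<'E'
from val import *
from scipy.optimize import least_squares
P=np.array([[79.6,.0726],[60.6,.0735],[35,.0765],[11.1,.0823],[91,.0701],[139.6,.0655]]);a=np.radians(P[:,0])
X=np.c_[P[:,1]*np.sin(a),-P[:,1]*np.cos(a)]
f=least_squares(lambda q:np.hypot(X[:,0]-q[0],X[:,1]-q[1])-q[2],[0,0,.07]);print(f.x,f.fun)
for c in (f.x[:2],[0,-.007],[-.003,-.007]):
    d=X-c;print(np.degrees(np.arctan2(d[:,0],-d[:,1])).round(1),np.hypot(*d.T).round(4))
# spoke front tips / rim view
c=np.load('pics/s11.png.npz');cv2.imwrite('pics/z11.png',cv2.resize(c['image'][130:280,140:270],None,fx=4.5,fy=4,interpolation=cv2.INTER_CUBIC))
E
```

```text
[-0.00450985 -0.00771491  0.07479743] [ 0.00131087 -0.00061556 -0.00157879  0.00103096  0.00033533 -0.0004828 ]
[ 85.9  67.5  41.4  15.6  96.8 140.8] [0.0761 0.0742 0.0732 0.0758 0.0751 0.0743]
[ 85.1  65.6  38.2  12.1  96.7 143.3] [0.0717 0.0703 0.0709 0.0754 0.0706 0.071 ]
[ 85.3  66.5  40.1  14.3  96.4 141.4] [0.0747 0.0731 0.0728 0.0761 0.0736 0.0728]
```

View pics/z11.png

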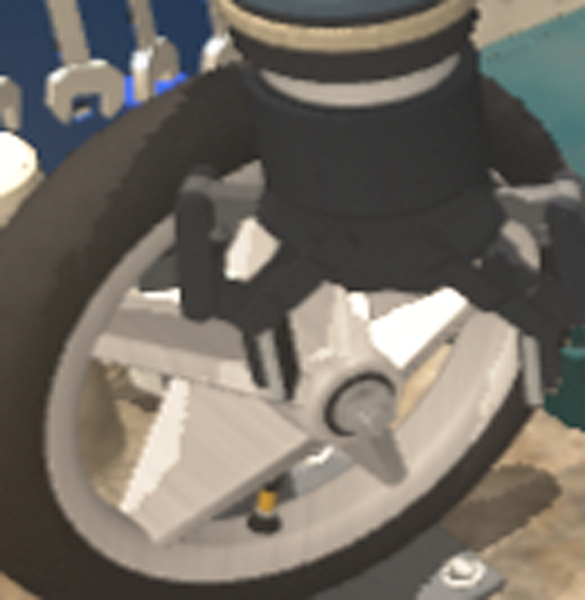

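The valve is now near the bottom, slightly left, at crop (266,505). The circle fit shows the wheel plane is about 5 mm nearer than I had it. With that correction the valve is about 15° short.

Emit:
move_arm --pt "0 0.002 -0.001 0 100" --pt "0 0.002 -0.002 0 100" --pt "0 0.001 -0.002 0 100" --pt "0 0 0 0 100"

```text
time: 13.9
ee_pos: [0.5709, 0.1598, 0.171]
eef_rot: [0.395, 0.919, 0.0, -0.0]
ft_force: [-1.3, 1.6, 1.6]
width: 0.0852
grasp_force: 1.1
```

```bash
sed -i 's/H=np.array.*/H=np.array([.649,.163,.165])/' ang.py; python3 -c "
from val import *
val('s12.png')
print(pl(np.load('pics/s11.png.npz'),198.6,254.8,0),pl(np.load('pics/s9.png.npz'),172.6,250.9,0),pl(np.load('pics/s7.png.npz'),165,237,0))"
```

```text
{'time': np.float64(13.9), 'ee_pos': array([0.571, 0.16 , 0.171]), 'ft_force': array([-1.282,  1.632,  1.616])}
[231.6 225.9] 40 (np.float64(-49.2), np.float64(0.0836))
[256.7 242.6] 41 (np.float64(-41.1), np.float64(0.1838))
[219.8 241.7] 6 (np.float64(-22.8), np.float64(0.0816))
[205.4 252.8] 16 (np.float64(2.7), np.float64(0.0803))
[147.2 282.5] 32 (np.float64(62.4), np.float64(0.1424))
(np.float64(13.9), np.float64(0.0774)) (np.float64(64.9), np.float64(0.0732)) (np.float64(95.3), np.float64(0.0734))
```

Emit:
move_arm --pt "-0.001 -0.001 0.002 0 100" --pt "-0.015 0 0 0 100" --pt "-0.03 0 0 0 100" --pt "-0.03 -0.02 0.01 0 100" --pt "-0.03 -0.03 0.01 0 100" --pt "-0.02 -0.04 0.01 0 100" --pt "0 -0.04 0.01 0 100" --pt "0 -0.04 0.01 0 100" --pt "0 -0.04 0.01 0 100" --pt "0 -0.04 0 0 100" --pt "0 0 0 0 100"

```text
time: 15.05
ee_pos: [0.4453, -0.0958, 0.2338]
eef_rot: [0.397, 0.918, -0.001, 0.001]
ft_force: [-0.3, 0.4, -0.2]
width: 0.0853
grasp_force: 0.0
```

```bash
python3 - <<'E'
from val import *
from scipy.optimize import least_squares
c=val('s13.png');t=shot('top','t13.png')
g=cv2.cvtColor(c['image'],cv2.COLOR_BGR2GRAY);g0=cv2.cvtColor(cv2.imread('pics/scene1.png'),cv2.COLOR_BGR2GRAY)
def fit(c,g,thr=85):
    pts=[]
    for a in np.radians(np.arange(0,360,4)):
        # walk outward in the wheel plane; tyre inner edge = last bright before >=8 dark samples
        P=[H+np.array([-.015,r*np.sin(a),-r*np.cos(a)]) for r in np.arange(.088,.125,.001)]
        uv=np.array([proj(c,p) for p in P]);v=np.array([g[int(round(y)),int(round(x))] for x,y in uv])
        for i in range(len(v)-10):
            if v[i]>=thr+20 and (v[i+3:i+10]<thr).all(): pts.append(uv[i+1]);break
    pts=np.array(pts)
    def res(q,full=False):
        out=[]
        for u,v in pts:
            o,d=ray(c,u,v);p=o+d*((q[0]-.0165-o[0])/d[0]);out.append(np.hypot(p[1]-q[1],p[2]-.165-q[2])-.105)
        return np.array(out)
    f=least_squares(res,[.65,.163,0],loss='soft_l1',f_scale=.002)
    print(len(pts),f.x.round(4),np.abs(f.fun).mean().round(4));return f.x
fit(c,g);fit(t,cv2.cvtColor(t['image'],cv2.COLOR_BGR2GRAY))
im=t['image'].astype(int);b,gg,r=im[...,0],im[...,1],im[...,2]
m=((r>110)&(r-b>60)&(gg-b>30)).astype(np.uint8);m[:,:200]=0;m[:,350:]=0;m[:110]=0;m[185:]=0
n,l,st,ce=cv2.connectedComponentsWithStats(m)
for i in range(1,n): print('top',ce[i].round(1),st[i,4],pl(t,*ce[i],0))
E
```

```text
{'time': np.float64(15.05), 'ee_pos': array([ 0.445, -0.096,  0.234]), 'ft_force': array([-0.293,  0.4  , -0.173])}
[231.6 225.7] 31 (np.float64(-49.4), np.float64(0.0836))
[256.  241.6] 7 (np.float64(-41.5), np.float64(0.1797))
[205.3 252.8] 15 (np.float64(2.9), np.float64(0.0803))
[146.8 282.2] 22 (np.float64(62.9), np.float64(0.1422))
56 [0.6196 0.1781 0.0334] 0.0017
29 [ 0.6709  0.1725 -0.0527] 0.0014
```

```bash
python3 - <<'E'
from val import *
from scipy.optimize import least_squares
S=np.load('pics/s13.png.npz');T=np.load('pics/t13.png.npz')
def pts(c,thr=85):
    g=cv2.cvtColor(c['image'],cv2.COLOR_BGR2GRAY);out=[]
    for a in np.radians(np.arange(0,360,4)):
        uv=np.array([proj(c,H+np.array([-.015,r*np.sin(a),-r*np.cos(a)])) for r in np.arange(.088,.125,.001)])
        v=cv2.remap(g,uv[:,0].astype('f4'),uv[:,1].astype('f4'),1).ravel()
        for i in range(len(v)-10):
            if v[i]>=thr+20 and (v[i+3:i+10]<thr).all(): out.append(uv[i+1]);break
    return np.array(out)
pS,pT=pts(S),pts(T)
def res(q,sets):
    ax=np.array([np.cos(q[2]),np.sin(q[2]),0]);ay=np.array([-ax[1],ax[0],0]);Hq=np.array([q[0],q[1],.165]);o_=[]
    for c,ps in sets:
        for u,v in ps:
            o,d=ray(c,u,v);p=o+d*((Hq-.0165*ax-o)@ax)/(d@ax)-Hq;o_.append(np.hypot(p@ay,p[2])-.105)
    return np.array(o_)
for sets in ([(S,pS)],[(S,pS),(T,pT)]):
  f=least_squares(res,[.65,.163,0],args=(sets,),loss='soft_l1',f_scale=.002);q=f.x
  ax=np.array([np.cos(q[2]),np.sin(q[2]),0]);ay=np.array([-ax[1],ax[0],0]);Hq=np.array([q[0],q[1],.165])
  print(len(f.fun),q.round(4),np.abs(f.fun).mean().round(4))
  o,d=ray(S,205.3,252.8);p=o+d*((Hq-o)@ax)/(d@ax)-Hq;print('valve',np.degrees(np.arctan2(p@ay,-p[2])).round(1),np.hypot(p@ay,p[2]).round(4), 'nut px',proj(S,Hq-.06*ax),proj(T,Hq-.06*ax))
# black cap/root below gold
g=cv2.cvtColor(S['image'],cv2.COLOR_BGR2GRAY);print(g[247:268,198:214])
E
```

```text
59 [ 0.6518  0.1641 -0.0429] 0.0045
valve 0.9 0.0834 nut px [219.39780177 236.12526113] [270.72226692 177.66470154]
84 [ 0.6501  0.1645 -0.0383] 0.0037
valve 1.3 0.0815 nut px [219.95849475 236.6505692 ] [270.62622144 178.52323496]
[[185 184 184 181 158 133 120 119 111  96 116 145 144 143 143 143]
 [185 187 182 159 131 119 118 112  88  75 113 146 145 143 142 143]
 [184 180 157 131 120 119 112  84  63  77 122 147 145 144 141 141]
 [177 153 129 120 120 116  85  62  63 100 139 145 143 140 143 157]
 [153 130 120 118 108 101 113 122 114 121 144 143 139 148 163 171]
 [129 120 119 109  87  95 127 139 130 123 136 141 156 167 170 174]
 [122 117 102  88  80  95 126 140 131 123 140 157 166 170 170 173]
 [118 101  85  80  81 101 133 140 131 125 144 163 166 169 170 174]
 [103  85  80  85  92 111 142 142 138 124 117 149 166 168 170 174]
 [ 85  85 102 126 122  83 108 115 113  97  77 123 166 169 171 172]
 [109 128 146 151 120  60  68  75  74  66  58  96 151 169 170 173]
 [144 150 157 148  98  59  58  59  59  58  57  88 144 168 170 175]
 [152 154 158 154 128  69  58  59  59  58  70 116 160 170 174 179]
 [152 154 157 159 153 134 106  74  82  94 114 153 169 173 178 183]
 [150 154 156 159 159 158 151 143 146 152 157 168 174 178 179 181]
 [150 154 157 159 158 160 164 165 168 173 174 172 175 177 176 176]
 [149 153 157 160 160 164 169 171 175 176 174 171 173 173 172 173]
 [151 157 162 166 167 171 175 173 174 174 171 168 169 170 169 169]
 [158 164 169 172 169 173 174 171 171 171 168 164 166 166 166 167]
 [163 167 169 172 169 171 171 169 168 168 166 162 164 164 165 165]
 [163 166 168 170 167 168 168 166 166 166 163 160 162 162 162 152]]
```

```bash
python3 - <<'E'
from val import *
S=np.load('pics/s13.png.npz')
for u,v,z in((205.9,259,.070),(205.4,253,.082)):
    o,d=ray(S,u,v);print((o+d*(z-o[2])/d[2]).round(4))
for X in(.649,.654):
  for a in(-8,-4,0,4,8):
    A=np.radians(a);f=lambda r:proj(S,np.array([X,.163+r*np.sin(A),.165-r*np.cos(A)]))
    print(X,a,f(.095).round(1),(f(.072)-f(.095)).round(2))
E
```

```text
[0.648  0.1688 0.07  ]
[0.6509 0.1657 0.082 ]
0.649 -8 [213.5 253.4] [-2.89 -7.63]
0.649 -4 [210.8 255.4] [-2.28 -8.1 ]
0.649 0 [208.  257.2] [-1.66 -8.55]
0.649 4 [205.2 258.9] [-1.02 -8.96]
0.649 8 [202.4 260.4] [-0.37 -9.34]
0.654 -8 [211.9 252.1] [-2.91 -7.64]
0.654 -4 [209.2 254.1] [-2.3  -8.11]
0.654 0 [206.4 255.9] [-1.68 -8.55]
0.654 4 [203.6 257.6] [-1.04 -8.96]
0.654 8 [200.8 259.1] [-0.39 -9.33]
```

The valve is about 3° short (±2°). I'll go back in above the same spoke and nudge it slightly further for margin.

Emit:
move_arm --pt "0 0.04 0 0 100" --pt "0 0.04 -0.01 0 100" --pt "0 0.04 -0.01 0 100" --pt "0 0.04 -0.01 0 100" --pt "0.02 0.04 -0.01 0 100" --pt "0.03 0.03 -0.006 0 100" --pt "0.03 0.02 -0.01 0 100" --pt "0.03 0 0 0 100" --pt "0.01 0 0 0 100" --pt "0.005 0 0 0 100" --pt "0 0 0 0 100"

```text
time: 16.25
ee_pos: [0.5695, 0.1585, 0.1772]
eef_rot: [0.395, 0.919, -0.0, -0.0]
ft_force: [0.4, -0.2, -0.2]
width: 0.0857
grasp_force: 0.0
```

Emit:
move_arm --pt "0.001 0.001 -0.002 0 100" --pt "0 0 -0.002 0 100" --pt "0 0 -0.002 0 100" --pt "0 0 -0.001 0 100" --pt "0 0 0 0 100"

```text
time: 16.75
ee_pos: [0.5707, 0.1591, 0.1706]
eef_rot: [0.395, 0.919, 0.0, -0.0]
ft_force: [-2.5, 0.5, 3.0]
width: 0.0854
grasp_force: 1.5
```

```bash
python3 - <<'E'
from val import *
c=val('s14.png')
g=cv2.cvtColor(c['image'],cv2.COLOR_BGR2GRAY);w=(g[255:263,198:216]<75);y,x=np.nonzero(w);print(198+x.mean(),255+y.mean(),len(x))
g=np.load('pics/s13.png.npz')['image'];g=cv2.cvtColor(g,cv2.COLOR_BGR2GRAY);w=(g[255:263,198:216]<75);y,x=np.nonzero(w);print(198+x.mean(),255+y.mean(),len(x))
E
```

```text
{'time': np.float64(16.75), 'ee_pos': array([0.571, 0.159, 0.171]), 'ft_force': array([-2.533,  0.459,  3.036])}
[231.7 225.6] 40 (np.float64(-49.6), np.float64(0.0835))
[256.8 242.7] 40 (np.float64(-41.0), np.float64(0.1845))
[219.  242.2] 4 (np.float64(-21.4), np.float64(0.081))
[205.5 252.6] 17 (np.float64(2.5), np.float64(0.0802))
[147.2 282.5] 32 (np.float64(62.4), np.float64(0.1424))
205.73684210526315 257.94736842105266 19
205.5 258.1666666666667 18
```

Emit:
move_arm --pt "0 0 -0.001 0 100" --pt "0 0.0005 -0.001 0 100" --pt "0 0 0 0 100"

```text
time: 17.1
ee_pos: [0.5709, 0.1602, 0.1685]
eef_rot: [0.395, 0.919, 0.0, -0.0]
ft_force: [-2.3, 2.1, 3.7]
width: 0.0853
grasp_force: 2.1
```

```bash
python3 - <<'E'
from val import *
c=val('s15.png')
g=cv2.cvtColor(c['image'],cv2.COLOR_BGR2GRAY);w=(g[255:263,198:216]<75);y,x=np.nonzero(w);print(198+x.mean(),255+y.mean(),len(x))
E
```

```text
{'time': np.float64(17.1), 'ee_pos': array([0.571, 0.16 , 0.168]), 'ft_force': array([-2.278,  2.093,  3.687])}
[231.9 224.5] 38 (np.float64(-51.2), np.float64(0.0827))
[256.7 242.8] 39 (np.float64(-40.9), np.float64(0.1843))
[219.  242.2] 4 (np.float64(-21.4), np.float64(0.081))
[175.  250.5] 4 (np.float64(61.7), np.float64(0.0702))
[208.2 251.5] 13 (np.float64(-1.8), np.float64(0.0815))
[147.2 282.5] 32 (np.float64(62.4), np.float64(0.1424))
208.94736842105263 256.7894736842105 19
```

The valve is now within about ±2.5° of straight up. I'll retreat clear of the wheel.

Emit:
move_arm --pt "0 -0.001 0.003 0 100" --pt "-0.016 0 0 0 100" --pt "-0.03 0 0 0 100" --pt "-0.03 -0.02 0.01 0 100" --pt "-0.03 -0.03 0.01 0 100" --pt "-0.02 -0.03 0.02 0 100" --pt "0 0 0.02 0 100" --pt "0 0 0 0 100" --pt "0 0 0 0 100" --pt "0 0 0 0 100"

```text
time: 18.15
ee_pos: [0.4449, 0.0787, 0.2304]
eef_rot: [0.395, 0.919, -0.0, -0.0]
ft_force: [0.1, -0.1, 0.9]
width: 0.0856
grasp_force: 0.0
```

```bash
python3 - <<'E'
from val import *
c=val('s16.png')
g=cv2.cvtColor(c['image'],cv2.COLOR_BGR2GRAY);w=(g[253:262,200:218]<75);y,x=np.nonzero(w);u,v=200+x.mean(),253+y.mean();print(u,v,len(x))
o,d=ray(c,u,v);print((o+d*(.072-o[2])/d[2]).round(4))
E
```

```text
{'time': np.float64(18.15), 'ee_pos': array([0.445, 0.079, 0.23 ]), 'ft_force': array([ 0.083, -0.117,  0.925])}
[208.  251.5] 12 (np.float64(-1.6), np.float64(0.0812))
[146.  280.8] 4 (np.float64(64.5), np.float64(0.1409))
208.94736842105263 256.7894736842105 19
[0.6469 0.1621 0.072 ]
```

The valve root is at y=0.162 and the hub at about 0.163, which puts the stem within about 1–2° of vertical. The wheel is still and the arm is clear.

```bash
python3 -c "
from workcell import manip
print(manip.close_job())"
```

```text
the job is handed in; nothing more can be done
None
```

I pushed the wheel round by its spokes until the valve was at the bottom, its stem within about 2° of straight up by my camera estimate (limit 7°), and handed the job in with the arm clear; the hand-in gave no verdict.

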